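# Raise a telescopic post to its next hole and lay the bracelet rail

### The arm

A 6-joint arm with a two-finger parallel gripper is mounted at the origin on a cart in front of the work surface, level with it; the furniture and walls round the work are solid. World frame = base frame: x ahead of the robot, y to its left, z up, the work surface at z = 0. Lengths are in m, angles in rad, forces in N, time in s.
With the tool pointing down it reaches from about 0.25 to 0.725 m from the base axis. Payload 4 kg.
Tool frame: the origin (TCP) lies midway between the tips of the shut fingers; the grasp point (between the pads) lies 19 mm behind it; z points along the fingers, y is the line along which they close (so a half turn about z gives the same grasp; the last joint's range is limited). The gripper opens to 85 mm and grips with 20 to 120 N. Pads are 22 mm wide; open, the fingers measure 114 mm over their backs; the gripper's body (76 mm by 85 mm) begins 54 mm behind the grasp point. The pads swing forward as they close: fully open they stand 13 mm farther back than shut.
Start: joints at [-1.112, 0.241, 0.005, 1.335, 0, 1.571], TCP at [0.221, -0.448, 0.231] pointing down, gripper open.
Joint ranges: [-2.72, 2.72], [-1.05, 1.87], [-1.09, 1.28], [-1.99, 2.15], [-1.42, 1.44], [-3.14, 3.14]. Speed limits (rad/s): [2.79, 2.79, 3.14, 3.14, 3.14, 3.14].

### API

Orientations are given as a unit quaternion [x, y, z, w].
In Python, from workcell import get_obs, camera, job_done, silhouettes gives the robot as it stands. The module is installed in compiled form; this text tells all that it offers.
- The arm moves only by the tool drive_tool, never from a script. Its argument "increments" is a list of rows, each a list of 3 entries, a list of its own where there are three numbers: the shift along the world's x, y, z in mm, then the turn, a rotation vector about the world's x, y, z in degrees, then the opening, from 0 (shut) to 1 (fully open). A call has 1 to 8 rows; each row shifts and turns the commanded pose from where the row before left it; what a row does not reach is not made up. A row lasts 1/12 s, in which the tool goes at most 41.7 mm and 7.16 degrees, less where a joint would pass 70% of its speed; a pose out of reach is approached as far as the arm can. A call is refused whole if a number of a shift passes 41.7 or a number of a turn 7.16, either way. A call with a gripper value outside its range is refused whole. The fingers move at their own pace and stop on an object; the grip force is fixed at half the most. Time passes only in rows, so rows that do not move let the fingers close. It gives the time, the measured TCP pose, the force, the opening and the grip force at its end, in the units of the state.
- get_obs(): the state, without advancing time (a new reading comes with each control period).
- camera(name): name is "side" or "top" or "wrist"; returns a dict with "image" (384x512x3 uint8, red, green, blue), "K" (3x3 intrinsics, pixels), "view" (4x4, takes a point from world to camera coordinates). Camera axes: x right, y down, z forward; pixel columns grow to the right and rows downward; lengths in m; the calibration is good to about 2 mm. A picture is of the moment at which its call begins. There is no depth.
- job_done(): hands the job in; it is judged then, once.
Trained networks look in a picture, given as the dict that the camera call returned (one of the last four; its "shot" number tells which), for a name from the list of things; names that differ only in an ending like _2 or _b are one class to them, and where a whole thing is asked for, a point or a joint stands for the part that bears it (a point fixed in the world has none). Each returns a list of dicts, best first, with "conf" (0 to 1); they miss things now and then, are a little off and sometimes report something else, mostly with a low value. They report only what shows in the picture. A call takes as long as a camera call.
- silhouettes(query, picture): "region" (384x512 bool, what is visible of it) and "bbox" ([left, top, right, bottom] in pixels, round what is visible of it).
The state is a dict: "clock": time; "joint_pos": joint angles; "joint_vel": joint speeds; "tau": joint torques, N m; "eef_pos": TCP position; "tool_rot": TCP orientation; "ft_force": force on the tool from outside, world axes, zero at the start; "ft_torque": the same for the moment, N m; "grip_width": finger opening in m; "grasp_force": force on a finger pad.
Only numpy, scipy, OpenCV 4.12 (cv2) and the standard library are available. Lean on these libraries where they do the work, as an engineer would, in place of code of your own. Each camera call takes 0.05 s, during which the arm holds its last target. There are 200 camera calls.

### The job

Set up the bracelet rail on its two telescopic posts. One post has been let down a hole: pinch its sprung button in and draw its sleeve up until the button snaps out through the next hole, so that both posts stand equally high; then prove the lock with a steady tug of about 18 N on the sleeve, held for half a second, and never force the button much harder than that. Then lay the steel rail gently in the two forks, level and with its end blocks outside the posts, and let go; leave the other post and the things around as they are.

Things in the scene. Friction and masses are not known exactly. Their poses are not given: they have to be found in the camera images.
- plinth: dark wooden board 100 x 340 mm, top 14 mm above the counter, fixed. Origin at the centre of its underside on the counter; y runs along the board, z up. The two posts stand on it at y = +120 mm and -120 mm, which of them on which side changes. A shell-shaped box stands on the board between them.
- low_post: the post that has been let down (the shorter one), fixed: square steel inner tube 20.5 mm with a foot plate, standing in the sleeve. Origin at the centre of the foot plate's underside, on the board's top; z up; +y, along the board, is the side on which the button comes out.
- low_sleeve: square aluminium sleeve 26 x 26 mm, 112 mm long, 160 g, sliding up and down over the inner tube; origin at the centre of its lower end, axes as its post's. Its +y face has three holes 12.5 mm wide in a column, 14, 54 and 94 mm below its upper end; at the start the button stands in the uppermost. Its weight and 2 N of friction add 3 to 5 N to a pull over what it puts on the button.
- low_fork (a point): bottom of the low sleeve's fork, 4 mm above the sleeve's upper end, 124 mm above the post's origin at the start, 164 mm with the button in the next hole. Its channel runs along y, 18 mm wide, 28 mm at the mouth, between two prongs 12 mm thick along y, 42 mm wide over all along x, whose tips are 24 mm above the sleeve's end (38 mm above the uppermost hole): keep the palm above them.
- low_button: round-nosed button 10 mm wide on the low post's inner tube, 106 mm above the post's origin, sprung out along +y; origin at its tip. Fingers closing along y over sleeve and button press it flush (3 N); an upward pull of 7 to 12 N then rides its nose in under the wall (the grip may slip) and the sleeve slides with 2 to 6 N. In a hole it has 1.2 mm play, then locks hard: never load it over 22 N.
- low_button_tip (a point): tip of the low post's button; 18 mm from the post's axis along +y when out (5 mm proud of the sleeve), 13 mm when flush with the sleeve's face, 11 mm when behind its wall.
- tall_post: the other, higher post, the same in build, fixed; same frame as low_post.
- tall_sleeve: sleeve of the higher post, same build; its button already stands in the middle hole.
- tall_fork (a point): bottom of the fork's channel on the higher sleeve, 164 mm above its post's origin.
- tall_button_tip (a point): tip of the higher post's button.
- rail: round steel bar 16 mm in diameter with a square dark wooden block 24 x 24 x 10 mm on each end (inner faces of the blocks 141 mm either side of the middle), 160 g, lying on the counter on its blocks in front of the board. Origin at the middle of its length, 12 mm below the bar's axis (on the counter at the start); y runs along the bar.
- rail_mid (a point): middle of the bar on its axis, 12 mm above the counter at the start; 8 mm above the fork's channel bottom when laid in.
- shell_box: bystander: shell-shaped metal box 63 x 60 x 27 mm on the board between the posts; origin under its centre.
- counter_bell: bystander: copper hand bell with wooden grip, 59 mm wide, 90 mm high; origin under its centre.
- ribbon_spool: bystander: spool of ribbon lying flat, 78 x 116 x 26 mm; origin at its underside.
- egg_cup: bystander: small polished cup 43 mm wide, 40 mm high; origin under its centre.
- infuser: bystander: ball tea infuser on a foot, 46 mm wide, 79 mm high; origin under its centre.

How it is judged:
On the way, in this order (a step that is already met when the one before it is completed fails the run):
1. the low post's button has snapped out through the next hole and the sleeve is tugged against it (more than 10 N between button and sleeve) (z of low_fork in the frame of low_post between 0.16 and 0.168 m and y of low_button_tip in the frame of low_post above 0.0163 m and contact force between low_button and low_sleeve above 10 N), for 0.3 s.
2. the rail lies in both forks (x of rail_mid in the frame of plinth between -0.006 and 0.006 m and y of rail_mid in the frame of plinth between -0.018 and 0.018 m and z of rail_mid in the frame of plinth between 0.1815 and 0.1915 m and angle between the y axis of rail and the y axis of plinth, either way round below 0.05 rad and angle between rail's own y axis and vertical between 1.5408 and 1.6008 rad), for 0.2 s.
At the end, for the whole second after the job is handed in: Low post's button out (tip over 16.3 mm from the axis) in the middle hole, both forks 160-168 mm above their posts' origins; rail at rest in both forks: middle within 6 mm of the board's centre line, 18 mm of its middle, 181.5-191.5 mm up, along the board within 0.05 rad, level within 0.03 rad (all of step 2 and z of low_fork in the frame of low_post between 0.16 and 0.168 m and y of low_button_tip in the frame of low_post above 0.0163 m and z of tall_fork in the frame of tall_post between 0.16 and 0.168 m and y of tall_button_tip in the frame of tall_post above 0.0163 m and linear speed of rail below 0.02 m/s and linear speed of low_sleeve below 0.01 m/s); the robot touches nothing.
It fails at once if the low post's button is forced against its hole (more than 22 N between button and sleeve) (contact force between low_button and low_sleeve above 22 N).
It fails at once if the other post is shifted (its fork by more than 6 mm) (distance of tall_fork from where it was at the start of the episode above 0.006 m).
It fails at once if the rail is dropped or banged onto a fork (more than 25 N) (contact force between rail and low_sleeve above 25 N or contact force between rail and tall_sleeve above 25 N).
It fails at once if a bystander is moved by more than 30 mm (distance of any of shell_box, counter_bell, ribbon_spool, egg_cup, infuser from where it was at the start of the episode above 0.03 m).
It also fails if it takes over 64 s, if anything falls off the work surface, if the arm or the gripper's body presses on something with over 40 N, if the wrist force passes 120 N, or if a joint passes its speed limit or range.

## Working session

There is one attempt and no reset: what is moved stays moved. The work goes in short steps, Python scripts to look and compute and a tool call to move; the robot and the scene stay as the last step left them, time stands still between calls to the robot, and variables do not carry over. Pictures are saved under pics/ and viewed, at most 10 in all, crops included, and the job is handed in when it is done.

Besides the shell and the picture viewer there is one more tool, called after ">>>" as name(argument=value, ...), one argument or row to a line, values as JSON. drive_tool: Moves the arm, as the interface text tells. Its arguments: {"type":"object","properties":{"increments":{"type":"array"}},"required":["increments"]}

```bash
mkdir -p pics; cat > h.py <<'E'
import numpy as np, cv2
from workcell import get_obs, camera, job_done, silhouettes
def proj(c,p):
    p=np.atleast_2d(p); q=(c["view"][:3,:3]@p.T).T+c["view"][:3,3]
    u=(c["K"]@q.T).T; return u[:,:2]/u[:,2:]
def onplane(c,uv,z):
    R=c["view"][:3,:3];t=c["view"][:3,3];o=-R.T@t
    d=R.T@np.linalg.inv(c["K"])@np.array([uv[0],uv[1],1.]); return o+d*(z-o[2])/d[2]
def save(c,n): cv2.imwrite("pics/"+n,c["image"][:,:,::-1])
def tri(cs,uvs):
    A=[];b=[]
    for c,uv in zip(cs,uvs):
        R=c["view"][:3,:3];o=-R.T@c["view"][:3,3]
        d=R.T@np.linalg.inv(c["K"])@np.array([uv[0],uv[1],1.]);d/=np.linalg.norm(d)
        P=np.eye(3)-np.outer(d,d);A.append(P);b.append(P@o)
    return np.linalg.lstsq(np.vstack(A),np.hstack(b),rcond=None)[0]
E
cat > a.py <<'E'
from h import *
cs={n:camera(n) for n in("side","top")}
big=np.hstack([cs["side"]["image"],cs["top"]["image"]])
for n,c in cs.items():
    save(c,f"{n}0.png")
    R=c["view"][:3,:3];print(n,"pos",(-R.T@c["view"][:3,3]).round(3),"fwd",R[2].round(2))
    for q in["plinth","low_sleeve","tall_sleeve","low_post","tall_post","low_button","rail","shell_box","counter_bell","ribbon_spool","egg_cup","infuser"]:
        for s in silhouettes(q,c)[:2]:
            m=s["region"];r=cv2.minAreaRect(np.argwhere(m)[:,::-1].astype(np.float32))
            print(n,q,round(s["conf"],2),np.round(s["bbox"]).astype(int),"rect",np.round(r[0],1),np.round(r[1],1),round(r[2],1), "gnd",onplane(c,r[0],0.012).round(3))
E
python3 a.py
```

```text
side pos [0.036 1.273 0.995] fwd [ 0.32 -0.77 -0.55]
side plinth 0.64 [223 171 266 226] rect [245.7 196.9] [26.7 59.6] 20.6 gnd [ 0.617 -0.045  0.012]
side low_sleeve 0.56 [245 146 257 180] rect [251.5 161. ] [32. 11.] 90.0 gnd [ 0.701 -0.298  0.012]
side tall_sleeve 0.58 [234 168 246 205] rect [239.  185.5] [35. 10.] 90.0 gnd [ 0.671 -0.106  0.012]
side tall_sleeve 0.38 [233 167 248 218] rect [239.5 192. ] [48. 15.] 90.0 gnd [ 0.651 -0.066  0.012]
side low_post 0.59 [245 146 260 183] rect [253.8 163.4] [13.8 33.4] 7.1 gnd [ 0.684 -0.283  0.012]
side low_post 0.45 [248 146 262 177] rect [252.5 160.5] [33.  9.] 90.0 gnd [ 0.699 -0.303  0.012]
side tall_post 0.91 [230 170 249 218] rect [239.9 191.7] [15.9 48.9] 2.5 gnd [ 0.651 -0.069  0.012]
side rail 0.6 [266 198 285 258] rect [276.3 227.4] [ 7.9 59.4] 13.0 gnd [0.449 0.081 0.012]
side shell_box 0.63 [244 187 259 199] rect [250. 190.] [10. 12.] 90.0 gnd [ 0.62  -0.094  0.012]
side counter_bell 0.54 [193 255 217 281] rect [201.9 269.9] [26.1 17.6] 64.8 gnd [0.582 0.362 0.012]
side ribbon_spool 0.69 [275 153 295 171] rect [286.5 162. ] 
[... 1043 characters left out ...]
] 78.7 gnd [0.609 0.058 0.012]
top tall_post 0.44 [231 167 241 187] rect [235.4 177.2] [19.6 10.8] 71.6 gnd [0.617 0.063 0.012]
top rail 0.67 [183 219 285 245] rect [234.  232.8] [  7.1 100.4] 77.5 gnd [0.448 0.067 0.012]
top shell_box 0.65 [270 167 288 186] rect [277.5 177.5] [19. 19.] 90.0 gnd [ 0.615 -0.065  0.012]
top counter_bell 0.57 [126 188 140 204] rect [134. 195.] [18. 18.] 90.0 gnd [0.564 0.373 0.012]
top ribbon_spool 0.82 [356 183 384 206] rect [368.5 194. ] [24. 25.] 90.0 gnd [ 0.563 -0.34   0.012]
top egg_cup 0.56 [132 230 151 245] rect [141.5 237.5] [13. 17.] 90.0 gnd [0.435 0.348 0.012]
top infuser 0.75 [126 159 145 175] rect [135. 168.] [14. 14.] 90.0 gnd [0.648 0.372 0.012]
```

```bash
cat > b.py <<'E'
from h import *
s=cv2.imread("pics/side0.png")[135:270,205:295];t=cv2.imread("pics/top0.png")[140:255,175:340]
a=cv2.resize(s,None,fx=4,fy=4,interpolation=2)[:460];b=cv2.resize(t,(440,307),interpolation=2)
o=np.zeros((540,800,3),np.uint8);a=cv2.resize(s,(360,540),interpolation=2);o[:,:360]=a;o[:307,360:]=b;cv2.imwrite("pics/m0.png",o)
E
python3 b.py
cat > c.py <<'E'
from h import *
c=camera("top")
for q in("plinth","rail"):
    r=silhouettes(q,c)[0]["region"]
    P=np.array([onplane(c,(x,y),0.014 if q=="plinth" else 0.012)[:2] for y,x in np.argwhere(r)],np.float32)
    R=cv2.minAreaRect(P); v=np.linalg.svd(P-P.mean(0),full_matrices=False)[2][0]
    print(q,np.round(R[0],4),np.round(R[1],4),R[2],"mean",P.mean(0),"axis",v, np.degrees(np.arctan2(v[1],v[0])))
E
python3 c.py
```

```text
plinth [ 0.62   -0.0632] [0.1104 0.3435] 11.736515045166016 mean [ 0.6186344  -0.06511757] axis [-0.20035173  0.97972405] 101.557526
rail [0.4476 0.0714] [0.0189 0.3001] 11.133644104003906 mean [0.44648662 0.07592867] axis [ 0.20046525 -0.9797008 ] -78.43583
```

View pics/m0.png

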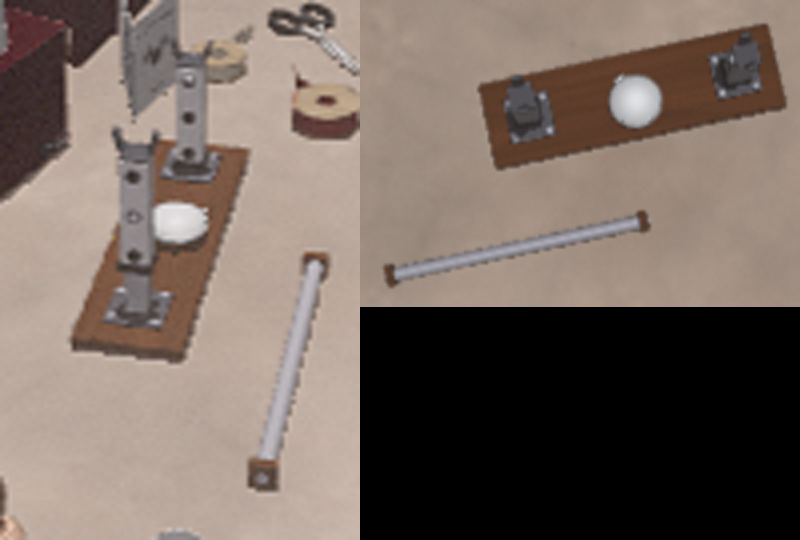

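```bash
cat > d.py <<'E'
from h import *
from scipy.spatial.transform import Rotation as R
o=get_obs();r=R.from_quat(o["tool_rot"]).as_matrix()
print(o["clock"],o["eef_pos"].round(4) if hasattr(o["eef_pos"],'round') else o["eef_pos"],"y",r[:,1].round(3),"z",r[:,2].round(3),"yaw of y",np.degrees(np.arctan2(r[1,1],r[0,1])).round(2),"q6",np.round(o["joint_pos"],3),"F",np.round(o["ft_force"],2),"w",o["grip_width"],o["grasp_force"])
E
python3 d.py
```

```text
1.45 [ 0.2214 -0.4483  0.2313] y [ 0.443 -0.897  0.   ] z [-0. -0. -1.] yaw of y -63.71 q6 [-1.112  0.241  0.005  1.335 -0.     1.571] F [ 0.57 -0.46  0.45] w 0.08558582595036014 0.0
```

View pics/top0.png

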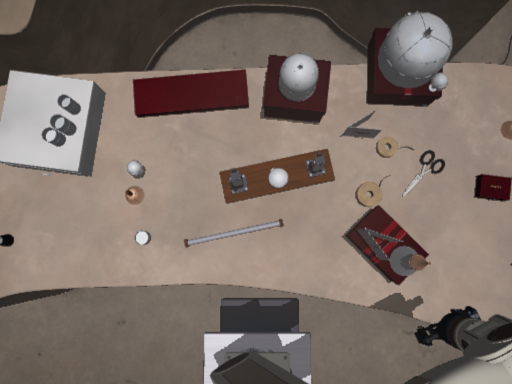

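>>> drive_tool(
  increments=[
    [[5, 0, 35], [0, 0, 0], 1],
    [[5, 5, 35], [0, 0, 0], 1],
    [[5, 35, 5], [0, 0, -3], 1],
    [[5, 37, 5], [0, 0, -3], 1],
    [[5, 37, 5], [0, 0, -3], 1],
    [[5, 37, 0], [0, 0, -3], 1],
    [[5, 37, 0], [0, 0, -2.7], 1],
    [[5, 37, 0], [0, 0, 0], 1],
  ],
)

```text
clock: 2.12
eef_pos: [0.2612, -0.2217, 0.3165]
tool_rot: [0.995, 0.1, 0.0, 0.0]
ft_force: [1.4, 0.2, 0.6]
grip_width: 0.0854
grasp_force: 0.0
```

>>> drive_tool(
  increments=[
    [[38, 5, 0], [0, 0, 0], 1],
    [[38, 5, 0], [0, 0, 0], 1],
    [[38, 5, 0], [0, 0, 0], 1],
    [[38, 5, 0], [0, 0, 0], 1],
    [[38, 5, 0], [0, 0, 0], 1],
    [[38, 5, 0], [0, 0, 0], 1],
    [[38, 5, 0], [0, 0, 0], 1],
    [[0, 0, 0], [0, 0, 0], 1],
  ],
)

```text
clock: 2.78
eef_pos: [0.5331, -0.1869, 0.3121]
tool_rot: [0.995, 0.103, -0.001, -0.001]
ft_force: [-1.4, -0.7, -0.6]
grip_width: 0.0851
grasp_force: 0.0
```

```bash
python3 d.py; cat > e.py <<'E'
from h import *
c=camera("wrist");save(c,"w1.png")
R=c["view"][:3,:3];print("pos",(-R.T@c["view"][:3,3]).round(3),"fwd",R[2].round(2))
for q in["low_sleeve","tall_sleeve","low_post","tall_post","low_button","shell_box","plinth"]:
    for s in silhouettes(q,c)[:2]: print(q,round(s["conf"],2),np.round(s["bbox"]).astype(int))
E
python3 e.py
```

```text
2.7833 [ 0.5331 -0.1869  0.3121] y [ 0.205 -0.979 -0.003] z [-0.002  0.002 -1.   ] yaw of y -78.18 q6 [-3.380e-01  3.620e-01  3.800e-01  1.591e+00  1.000e-03  2.597e+00] F [-1.43 -0.68 -0.56] w 0.08512654497979638 0.0
pos [ 0.6   -0.173  0.454] fwd [-0.26 -0.05 -0.96]
low_sleeve 0.9 [256  12 286  70]
low_post 0.86 [244  10 289  81]
tall_post 0.66 [ 1 20 98 80]
tall_post 0.53 [  1 158 172 176]
shell_box 0.76 [140  35 195  90]
plinth 0.57 [ 29  11 310 102]
plinth 0.56 [254  14 286  70]
```

View pics/w1.png

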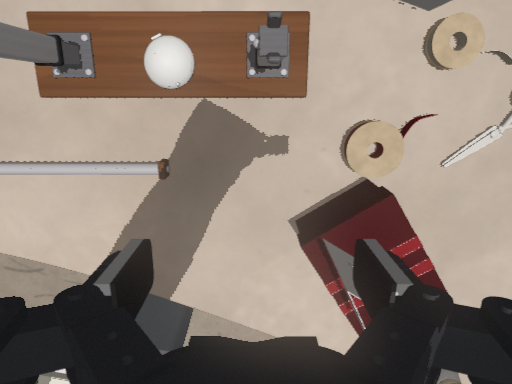

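```bash
cat > f.py <<'E'
from h import *
c=camera("wrist")
for z in(.014,.018):
    a=onplane(c,(268,55.5),z);b=onplane(c,(74,55.5),z);d=b-a;print(z,a.round(4),b.round(4),np.linalg.norm(d),np.degrees(np.arctan2(d[1],d[0])),(a+b)/2)
print([onplane(c,p,.014).round(4).tolist() for p in((27,12),(309,12),(307,97),(40,97))])
m=(c["image"].astype(int)[:,:,0]-c["image"].astype(int)[:,:,2]>30)&(c["image"][:,:,0]<140); m=m&(np.arange(384)[:,None]<110)&(np.arange(512)<330)
n,l,st,_=cv2.connectedComponentsWithStats(m.astype(np.uint8));k=1+np.argmax(st[1:,4])
P=np.array([onplane(c,(x,y),.014)[:2] for y,x in np.argwhere(l==k)],np.float32);r=cv2.minAreaRect(P);print(r)
# rail
r=silhouettes("rail",c)[0];print(r["conf"],r["bbox"])
t=camera("top")
m=(t["image"].astype(int)[:,:,0]-t["image"].astype(int)[:,:,2]>30)&(t["image"][:,:,0]<140);m[:140]=0;m[210:]=0;m[:,:210]=0;m[:,340:]=0
P=np.array([onplane(t,(x,y),.014)[:2] for y,x in np.argwhere(m)],np.float32);print("top",cv2.minAreaRect(P))
E
python3 f.py
```

```text
0.014 [ 0.6419 -0.1846  0.014 ] [0.5938 0.0514 0.014 ] 0.24082800323323986 101.51462223193204 [ 0.61781642 -0.06658636  0.014     ]
0.018 [ 0.6414 -0.1845  0.018 ] [0.5938 0.0494 0.018 ] 0.23866780442843882 101.51462223193202 [ 0.61759048 -0.06755758  0.018     ]
[[0.6319, 0.1098, 0.014], [0.6997, -0.2226, 0.014], [0.6031, -0.2441, 0.014], [0.5349, 0.091, 0.014]]
((0.6221476793289185, -0.06378743052482605), (0.09935314953327179, 0.3374210000038147), 11.522767066955566)
0.96 [0.0, 156.2, 170.4, 172.3]
top ((0.6214549541473389, -0.06235098838806152), (0.09887443482875824, 0.3387466073036194), 11.800986289978027)
```

```bash
cat > g.py <<'E'
from h import *
c=camera("wrist");im=c["image"][:,:,::-1].copy();im=cv2.resize(im,None,fx=4,fy=4,interpolation=2)
C=np.array([.622,-.064]);th=np.radians(11.6);X=np.array([np.cos(th),np.sin(th)]);Y=np.array([-np.sin(th),np.cos(th)])
def box(cx,cy,hx,hy,z,col):
    P=[np.r_[C+X*(cx+a*hx)+Y*(cy+b*hy),z] for a,b in((-1,-1),(1,-1),(1,1),(-1,1))]
    cv2.polylines(im,[np.round(proj(c,P)*4+2).astype(int)],True,col,1)
box(0,0,.05,.17,.014,(0,255,0))
box(0,-.12,.013,.013,.134,(0,0,255));box(0,-.12,.021,.006,.158,(255,0,0))
box(0,.12,.013,.013,.174,(0,0,255));box(0,.12,.021,.006,.198,(255,0,0))
cv2.imwrite("pics/ov.png",cv2.resize(im[0:560,0:1280],(800,350),interpolation=cv2.INTER_AREA))
E
python3 g.py;python3 d.py
```

```text
3.3833 [ 0.527  -0.1885  0.3171] y [ 0.2   -0.98   0.001] z [ 0.001 -0.    -1.   ] yaw of y -78.45 q6 [-0.344  0.348  0.372  1.594  0.     2.596] F [-0.69 -0.66  0.47] w 0.08582797812092703 0.0
```

View pics/ov.png

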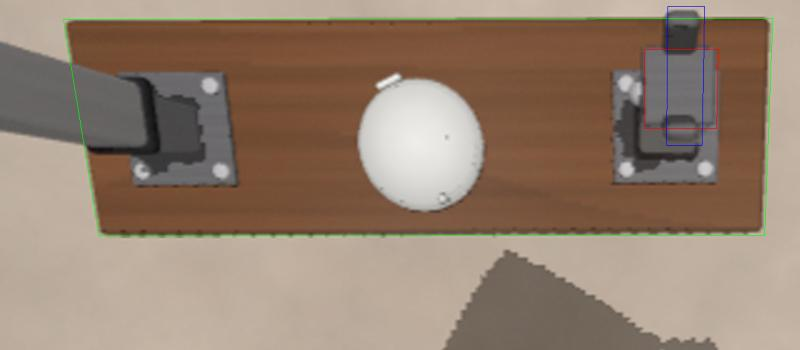

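>>> drive_tool(
  increments=[
    [[38, 2.5, 0], [0, 0, 0], 1],
    [[38, 2.5, 0], [0, 0, 0], 1],
    [[38, 2.5, 0], [0, 0, 0], 1],
    [[5, 0, -20], [0, 0, 0], 1],
    [[0, 0, -25], [0, 0, 0], 1],
    [[0, 0, -25], [0, 0, 0], 1],
    [[0, 0, -20], [0, 0, 0], 1],
    [[0, 0, 0], [0, 0, 0], 1],
  ],
)

```text
clock: 4.05
eef_pos: [0.6438, -0.1801, 0.2203]
tool_rot: [0.995, 0.101, -0.005, -0.002]
ft_force: [-0.4, -0.3, -0.6]
grip_width: 0.0856
grasp_force: 0.0
```

```bash
python3 d.py; sed -i 's/,(800,350)/,(800,500)/;s/0:560,0:1280/0:1536,0:2048/' g.py; sed -i 's#cv2.resize(im\[.*#cv2.resize(im,(800,600),interpolation=cv2.INTER_AREA))#' g.py; python3 g.py
```

```text
4.05 [ 0.6438 -0.1801  0.2203] y [ 0.201 -0.98  -0.005] z [-0.01   0.003 -1.   ] yaw of y -78.41 q6 [-0.273  0.608  0.535  1.509 -0.     2.667] F [-0.45 -0.33 -0.61] w 0.0855821207654503 0.0
```

View pics/ov.png

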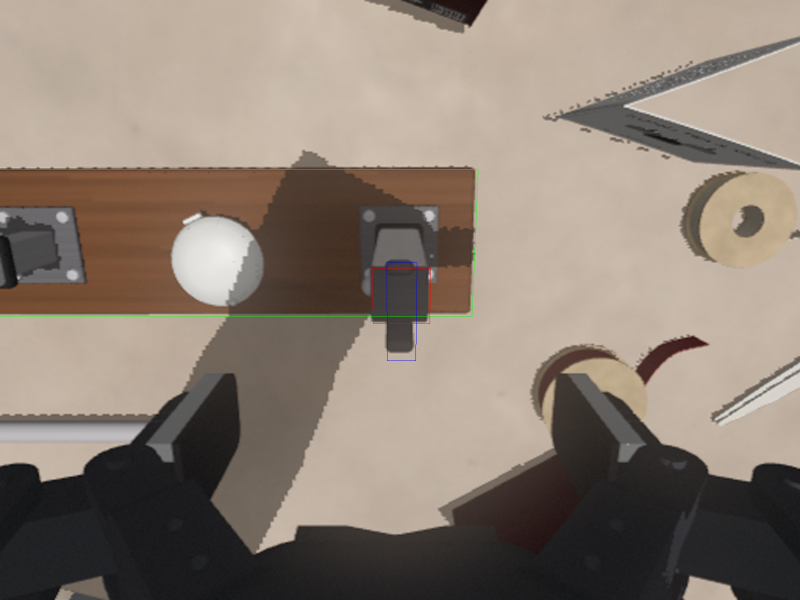

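>>> drive_tool(
  increments=[
    [[0, 0, -20], [0, 0, 0], 1],
    [[0, 0, -25], [0, 0, 0], 1],
    [[0, 0, -25], [0, 0, 0], 1],
    [[0, 0, -25], [0, 0, 0], 1],
    [[0, 0, -22], [0, 0, 0], 1],
    [[0, 0, 0], [0, 0, 0], 1],
    [[0, 0, 0], [0, 0, 0], 1],
  ],
)

```text
clock: 4.68
eef_pos: [0.6465, -0.1809, 0.1102]
tool_rot: [0.995, 0.101, -0.0, -0.0]
ft_force: [0.4, -0.9, -0.1]
grip_width: 0.085
grasp_force: 0.0
```

```bash
python3 d.py; python3 -c "
from h import *
a=camera('side');b=camera('wrist')
s=cv2.resize(a['image'][130:220,200:300],(500,450),interpolation=2);t=cv2.resize(b['image'],(300,225));o=np.zeros((450,800,3),np.uint8);o[:,:500]=s;o[:225,500:]=t
cv2.imwrite('pics/g1.png',o[:,:,::-1])"; python3 d.py
```

```text
4.6833 [ 0.6465 -0.1809  0.1102] y [ 0.201 -0.98  -0.   ] z [-0.  0. -1.] yaw of y -78.42 q6 [-0.273  0.649  0.321  1.243  0.     2.667] F [ 0.39 -0.87 -0.15] w 0.08495079331769943 0.0
4.7833 [ 0.6482 -0.1814  0.1125] y [ 0.201 -0.98   0.002] z [ 0.005 -0.001 -1.   ] yaw of y -78.42 q6 [-0.273  0.647  0.324  1.243  0.     2.667] F [-0.81  0.09  0.98] w 0.08557009961222496 0.0
```

View pics/g1.png

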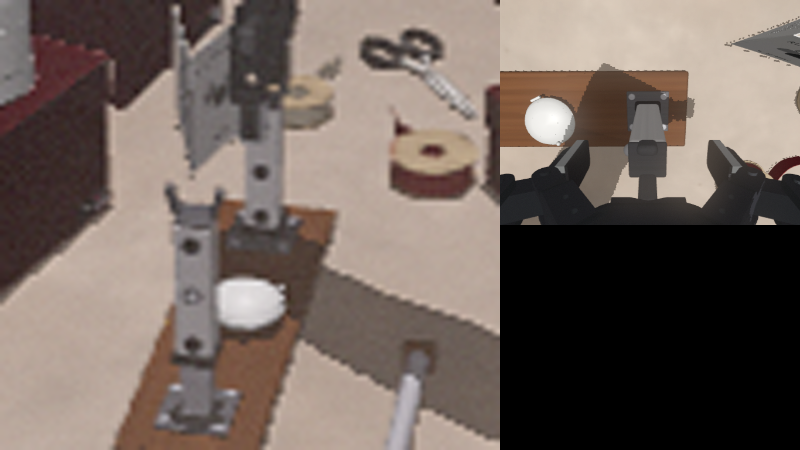

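>>> drive_tool(
  increments=[
    [[-1, 0, -12], [0, 0, 0], 1],
    [[0, 0, 0], [0, 0, 0], 0.6],
    [[0, 0, 0], [0, 0, 0], 0.45],
    [[0, 0, 0], [0, 0, 0], 0.4],
    [[0, 0, 0], [0, 0, 0], 0.3],
    [[0, 0, 0], [0, 0, 0], 0.25],
    [[0, 0, 0], [0, 0, 0], 0.2],
    [[0, 0, 0], [0, 0, 0], 0.2],
  ],
)

```text
clock: 5.45
eef_pos: [0.6461, -0.1809, 0.0984]
tool_rot: [0.995, 0.101, 0.001, 0.0]
ft_force: [0.3, 0.9, 4.0]
grip_width: 0.0253
grasp_force: 60.7
```

```bash
python3 d.py
```

```text
5.45 [ 0.6461 -0.1809  0.0984] y [ 0.201 -0.98   0.001] z [ 0.002 -0.    -1.   ] yaw of y -78.39 q6 [-0.273  0.655  0.3    1.214  0.     2.666] F [0.3  0.94 4.  ] w 0.025255255487442386 60.72317685931921
```

>>> drive_tool(
  increments=[
    [[0, 0, 0.5], [0, 0, 0], 0.2],
    [[0, 0, 0.5], [0, 0, 0], 0.2],
    [[0, 0, 0.5], [0, 0, 0], 0.2],
    [[0, 0, 0], [0, 0, 0], 0.2],
  ],
)

```text
clock: 5.78
eef_pos: [0.646, -0.1808, 0.0985]
tool_rot: [0.995, 0.101, 0.0, 0.0]
ft_force: [3.9, 0.3, -2.0]
grip_width: 0.0248
grasp_force: 60.2
```

>>> drive_tool(
  increments=[
    [[0, 0, 0.5], [0, 0, 0], 0.2],
    [[0, 0, 0.5], [0, 0, 0], 0.2],
    [[0, 0, 0], [0, 0, 0], 0.2],
  ],
)

```text
clock: 6.03
eef_pos: [0.646, -0.1808, 0.0989]
tool_rot: [0.995, 0.101, 0.0, -0.0]
ft_force: [4.6, -1.2, -5.0]
grip_width: 0.0255
grasp_force: 59.9
```

>>> drive_tool(
  increments=[
    [[0, 0, 0.6], [0, 0, 0], 0.2],
    [[0, 0, 0.6], [0, 0, 0], 0.2],
    [[0, 0, 0], [0, 0, 0], 0.2],
  ],
)

```text
clock: 6.28
eef_pos: [0.646, -0.1808, 0.1]
tool_rot: [0.995, 0.101, 0.0, -0.0]
ft_force: [5.3, -0.3, -5.5]
grip_width: 0.0254
grasp_force: 59.8
```

>>> drive_tool(
  increments=[
    [[0, 0, 0.6], [0, 0, 0], 0.2],
    [[0, 0, 0.6], [0, 0, 0], 0.2],
    [[0, 0, 0], [0, 0, 0], 0.2],
  ],
)

```text
clock: 6.53
eef_pos: [0.646, -0.1808, 0.1012]
tool_rot: [0.995, 0.101, 0.0, -0.0]
ft_force: [4.9, 0.3, -5.1]
grip_width: 0.0253
grasp_force: 59.8
```

>>> drive_tool(
  increments=[
    [[0, 0, 0.6], [0, 0, 0], 0.2],
    [[0, 0, 0.6], [0, 0, 0], 0.2],
    [[0, 0, 0], [0, 0, 0], 0.2],
  ],
)

```text
clock: 6.78
eef_pos: [0.646, -0.1808, 0.1024]
tool_rot: [0.995, 0.101, 0.0, -0.0]
ft_force: [4.1, -0.8, -4.9]
grip_width: 0.0254
grasp_force: 59.8
```

>>> drive_tool(
  increments=[
    [[0, 0, 0.6], [0, 0, 0], 0.2],
    [[0, 0, 0.6], [0, 0, 0], 0.2],
    [[0, 0, 0], [0, 0, 0], 0.2],
  ],
)

```text
clock: 7.03
eef_pos: [0.646, -0.1808, 0.1035]
tool_rot: [0.995, 0.101, 0.0, -0.0]
ft_force: [5.1, 0.1, -5.0]
grip_width: 0.0252
grasp_force: 59.6
```

>>> drive_tool(
  increments=[
    [[0, 0, 2], [0, 0, 0], 0.2],
    [[0, 0, 2], [0, 0, 0], 0.2],
    [[0, 0, 2], [0, 0, 0], 0.2],
    [[0, 0, 2], [0, 0, 0], 0.2],
    [[0, 0, 2], [0, 0, 0], 0.2],
    [[0, 0, 2], [0, 0, 0], 0.2],
    [[0, 0, 2], [0, 0, 0], 0.2],
    [[0, 0, 0], [0, 0, 0], 0.2],
  ],
)

```text
clock: 7.7
eef_pos: [0.646, -0.1808, 0.1181]
tool_rot: [0.995, 0.101, 0.0, -0.0]
ft_force: [4.9, 0.2, -2.1]
grip_width: 0.0254
grasp_force: 60.2
```

```bash
cat > s.py <<'E'
from h import *
import sys
a=camera('side')
cv2.imwrite(sys.argv[1],cv2.resize(a['image'][130:230,205:285],(640,800),interpolation=2)[:600,:,::-1])
E
python3 s.py pics/s1.png
```

```text
(no output)
```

View pics/s1.png

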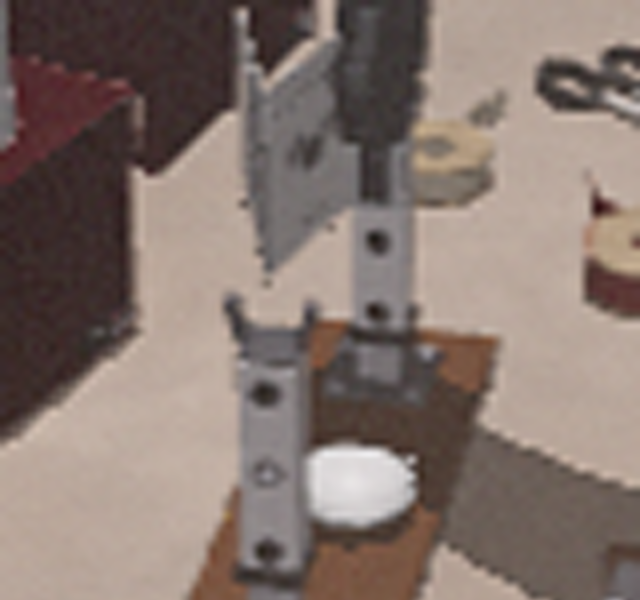

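>>> drive_tool(
  increments=[
    [[0, 0, 2], [0, 0, 0], 0.2],
    [[0, 0, 2], [0, 0, 0], 0.2],
    [[0, 0, 2], [0, 0, 0], 0.2],
    [[0, 0, 2], [0, 0, 0], 0.2],
    [[0, 0, 2], [0, 0, 0], 0.2],
    [[0, 0, 2], [0, 0, 0], 0.2],
    [[0, 0, 2], [0, 0, 0], 0.2],
    [[0, 0, 0], [0, 0, 0], 0.2],
  ],
)

```text
clock: 8.42
eef_pos: [0.646, -0.1808, 0.1324]
tool_rot: [0.995, 0.101, 0.0, 0.0]
ft_force: [4.0, -0.8, -2.5]
grip_width: 0.0252
grasp_force: 60.2
```

>>> drive_tool(
  increments=[
    [[0, 0, 0.7], [0, 0, 0], 0.2],
    [[0, 0, 0.7], [0, 0, 0], 0.2],
    [[0, 0, 0.7], [0, 0, 0], 0.2],
    [[0, 0, 0.7], [0, 0, 0], 0.2],
    [[0, 0, 0.7], [0, 0, 0], 0.2],
    [[0, 0, 0], [0, 0, 0], 0.2],
  ],
)

```text
clock: 8.92
eef_pos: [0.646, -0.1808, 0.1359]
tool_rot: [0.995, 0.101, 0.0, 0.0]
ft_force: [5.1, -0.7, -3.6]
grip_width: 0.0251
grasp_force: 60.1
```

>>> drive_tool(
  increments=[
    [[0, 0, 0.5], [0, 0, 0], 0.2],
    [[0, 0, 0.5], [0, 0, 0], 0.2],
    [[0, 0, 0.5], [0, 0, 0], 0.2],
    [[0, 0, 0], [0, 0, 0], 0.2],
  ],
)

```text
clock: 9.25
eef_pos: [0.646, -0.1808, 0.1381]
tool_rot: [0.995, 0.101, 0.001, 0.0]
ft_force: [5.1, -0.2, 0.7]
grip_width: 0.0254
grasp_force: 60.5
```

>>> drive_tool(
  increments=[
    [[0, 0, 0.5], [0, 0, 0], 0.2],
    [[0, 0, 0.5], [0, 0, 0], 0.2],
    [[0, 0, 0], [0, 0, 0], 0.2],
  ],
)

```text
clock: 9.5
eef_pos: [0.646, -0.1809, 0.139]
tool_rot: [0.995, 0.101, 0.001, 0.0]
ft_force: [4.5, -0.6, -0.7]
grip_width: 0.0251
grasp_force: 60.2
```

>>> drive_tool(
  increments=[
    [[0, 0, 0.5], [0, 0, 0], 0.2],
    [[0, 0, 0.5], [0, 0, 0], 0.2],
    [[0, 0, 0], [0, 0, 0], 0.2],
  ],
)

```text
clock: 9.75
eef_pos: [0.646, -0.1809, 0.1395]
tool_rot: [0.995, 0.101, 0.0, 0.0]
ft_force: [5.9, -0.6, -2.6]
grip_width: 0.0252
grasp_force: 60.0
```

>>> drive_tool(
  increments=[
    [[0, 0, 0.6], [0, 0, 0], 0.2],
    [[0, 0, 0.6], [0, 0, 0], 0.2],
    [[0, 0, 0], [0, 0, 0], 0.2],
  ],
)

```text
clock: 10.0
eef_pos: [0.646, -0.1808, 0.1405]
tool_rot: [0.995, 0.101, 0.0, 0.0]
ft_force: [5.6, -1.3, -3.1]
grip_width: 0.0257
grasp_force: 59.9
```

>>> drive_tool(
  increments=[
    [[0, 0, 0.6], [0, 0, 0], 0.2],
    [[0, 0, 0.6], [0, 0, 0], 0.2],
    [[0, 0, 0], [0, 0, 0], 0.2],
  ],
)

```text
clock: 10.25
eef_pos: [0.646, -0.1809, 0.1417]
tool_rot: [0.995, 0.101, 0.0, 0.0]
ft_force: [4.2, -1.4, -3.9]
grip_width: 0.0259
grasp_force: 59.9
```

```bash
python3 s.py pics/s2.png
```

```text
(no output)
```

View pics/s2.png

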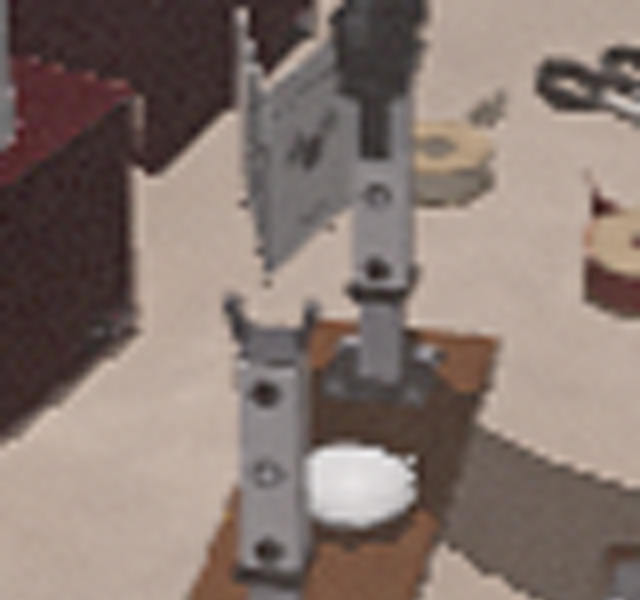

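>>> drive_tool(
  increments=[
    [[0, 0, 0.5], [0, 0, 0], 0.2],
    [[0, 0, 0.5], [0, 0, 0], 0.2],
    [[0, 0, 0], [0, 0, 0], 0.2],
  ],
)

```text
clock: 10.55
eef_pos: [0.6459, -0.1808, 0.1422]
tool_rot: [0.995, 0.101, 0.0, 0.0]
ft_force: [7.6, -0.9, -4.5]
grip_width: 0.0254
grasp_force: 59.7
```

>>> drive_tool(
  increments=[
    [[0, 0, 0.5], [0, 0, 0], 0.2],
    [[0, 0, 0], [0, 0, 0], 0.2],
  ],
)

```text
clock: 10.72
eef_pos: [0.646, -0.1808, 0.1423]
tool_rot: [0.995, 0.101, 0.0, -0.0]
ft_force: [7.5, -1.1, -6.5]
grip_width: 0.0255
grasp_force: 59.6
```

>>> drive_tool(
  increments=[
    [[0, 0, 0.5], [0, 0, 0], 0.2],
    [[0, 0, 0.5], [0, 0, 0], 0.2],
    [[0, 0, 0], [0, 0, 0], 0.2],
  ],
)

```text
clock: 10.97
eef_pos: [0.6459, -0.1808, 0.1425]
tool_rot: [0.995, 0.101, -0.0, -0.0]
ft_force: [8.5, -1.9, -9.0]
grip_width: 0.0252
grasp_force: 59.6
```

>>> drive_tool(
  increments=[
    [[0, 0, 0.5], [0, 0, 0], 0.2],
    [[0, 0, 0.5], [0, 0, 0], 0.2],
    [[0, 0, 0], [0, 0, 0], 0.2],
  ],
)

```text
clock: 11.22
eef_pos: [0.6459, -0.1809, 0.1427]
tool_rot: [0.995, 0.101, -0.0, -0.0]
ft_force: [9.3, -1.9, -12.8]
grip_width: 0.0254
grasp_force: 59.8
```

>>> drive_tool(
  increments=[
    [[0, 0, 0.5], [0, 0, 0], 0.2],
    [[0, 0, 0.5], [0, 0, 0], 0.2],
    [[0, 0, 0.5], [0, 0, 0], 0.2],
    [[0, 0, 0], [0, 0, 0], 0.2],
    [[0, 0, 0], [0, 0, 0], 0.2],
  ],
)

```text
clock: 11.63
eef_pos: [0.6459, -0.1808, 0.143]
tool_rot: [0.995, 0.101, -0.001, -0.0]
ft_force: [11.1, -2.5, -16.1]
grip_width: 0.0252
grasp_force: 60.0
```

>>> drive_tool(
  increments=[
    [[0, 0, 0.4], [0, 0, 0], 0.2],
    [[0, 0, 0.4], [0, 0, 0], 0.2],
    [[0, 0, 0], [0, 0, 0], 0.2],
    [[0, 0, 0], [0, 0, 0], 0.2],
    [[0, 0, 0], [0, 0, 0], 0.2],
    [[0, 0, 0], [0, 0, 0], 0.2],
    [[0, 0, 0], [0, 0, 0], 0.2],
  ],
)

```text
clock: 12.22
eef_pos: [0.6458, -0.1808, 0.1431]
tool_rot: [0.995, 0.101, -0.001, -0.0]
ft_force: [11.5, -2.1, -18.6]
grip_width: 0.0253
grasp_force: 60.1
```

>>> drive_tool(
  increments=[
    [[0, 0, 0.5], [0, 0, 0], 0.2],
    [[0, 0, 0], [0, 0, 0], 0.2],
    [[0, 0, 0], [0, 0, 0], 0.2],
    [[0, 0, 0], [0, 0, 0], 0.2],
    [[0, 0, 0], [0, 0, 0], 0.2],
    [[0, 0, 0], [0, 0, 0], 0.2],
    [[0, 0, 0], [0, 0, 0], 0.2],
    [[0, 0, 0], [0, 0, 0], 0.2],
  ],
)

```text
clock: 12.88
eef_pos: [0.6458, -0.1808, 0.1432]
tool_rot: [0.995, 0.101, -0.001, -0.001]
ft_force: [12.0, -3.0, -19.0]
grip_width: 0.0253
grasp_force: 60.2
```

>>> drive_tool(
  increments=[
    [[0, 0, -1.5], [0, 0, 0], 0.2],
    [[0, 0, -1.5], [0, 0, 0], 0.2],
    [[0, 0, -1.5], [0, 0, 0], 0.2],
    [[0, 0, 0], [0, 0, 0], 0.2],
    [[0, 0, 0], [0, 0, 0], 0.2],
  ],
)

```text
clock: 13.3
eef_pos: [0.6459, -0.1808, 0.1423]
tool_rot: [0.995, 0.101, -0.0, -0.0]
ft_force: [7.5, -1.0, -7.0]
grip_width: 0.0253
grasp_force: 61.9
```

>>> drive_tool(
  increments=[
    [[0, 0, -0.5], [0, 0, 0], 0.25],
    [[0, 0, 0], [0, 0, 0], 0.35],
    [[0, 0, 0], [0, 0, 0], 0.5],
    [[0, 0, 0], [0, 0, 0], 0.8],
    [[0, 0, 0], [0, 0, 0], 1],
    [[0, 0, 0], [0, 0, 0], 1],
    [[0, 0, 15], [0, 0, 0], 1],
    [[0, 0, 30], [0, 0, 0], 1],
  ],
)

```text
clock: 13.97
eef_pos: [0.6424, -0.1801, 0.184]
tool_rot: [0.995, 0.101, -0.005, -0.002]
ft_force: [1.0, -0.1, -0.5]
grip_width: 0.0853
grasp_force: 0.0
```

>>> drive_tool(
  increments=[
    [[0, 0, 35], [0, 0, 0], 1],
    [[0, 0, 35], [0, 0, 0], 1],
    [[0, 0, 35], [0, 0, 0], 1],
    [[0, 0, 20], [0, 0, 0], 1],
    [[-36, 10, 0], [0, 0, 0], 1],
    [[-36, 20, 0], [0, 0, 0], 1],
    [[-30, 25, 0], [0, 0, 0], 1],
    [[0, 0, 0], [0, 0, 0], 1],
  ],
)

```text
clock: 14.63
eef_pos: [0.5356, -0.1221, 0.3121]
tool_rot: [0.995, 0.102, -0.005, -0.002]
ft_force: [0.9, -0.5, 0.6]
grip_width: 0.0854
grasp_force: 0.0
```

>>> drive_tool(
  increments=[
    [[-20, 36, 0], [0, 0, 0], 1],
    [[-20, 36, 0], [0, 0, 0], 1],
    [[-20, 36, 0], [0, 0, 0], 1],
    [[-20, 33, 0], [0, 0, 0], 1],
    [[-15, 30, 0], [0, 0, 0], 1],
    [[-10, 20, 0], [0, 0, 0], 1],
    [[0, 0, 0], [0, 0, 0], 1],
    [[0, 0, 0], [0, 0, 0], 1],
  ],
)

```text
clock: 15.3
eef_pos: [0.438, 0.066, 0.314]
tool_rot: [0.995, 0.102, 0.001, 0.0]
ft_force: [0.2, -0.4, 0.8]
grip_width: 0.0852
grasp_force: 0.0
```

```bash
cat > r.py <<'E'
from h import *
T=camera("top");W=camera("wrist");S=camera("side")
for n,c in(("wrist",W),("top",T)):
    r=silhouettes("rail",c)[:1]
    for s in r:
        P=np.array([onplane(c,(x,y),.012)[:2] for y,x in np.argwhere(s["region"])],np.float32)
        R=cv2.minAreaRect(P);print(n,s["conf"],s["bbox"],np.round(R[0],4),np.round(R[1],4),R[2])
im=W["image"].copy();cv2.imwrite("pics/w3.png",np.hstack([cv2.resize(im,(448,336)),cv2.resize(S["image"][130:230,205:285],(269,336),interpolation=2)])[:,:,::-1])
E
python3 r.py;python3 d.py
```

```text
wrist 0.68 [132.1, 127.0, 370.8, 148.8] [0.4482 0.069 ] [0.0263 0.3099] 11.630701065063477
top 0.54 [257.3, 222.3, 281.5, 228.5] [ 0.4714 -0.0397] [0.0152 0.0717] 11.801061630249023
15.55 [0.4389 0.0643 0.3132] y [ 0.199 -0.98   0.   ] z [-0. -0. -1.] yaw of y -78.51 q6 [ 0.146  0.106  0.053  1.517 -0.     3.087] F [-0.3   0.47 -0.24] w 0.08516529945175816 0.0
```

View pics/w3.png

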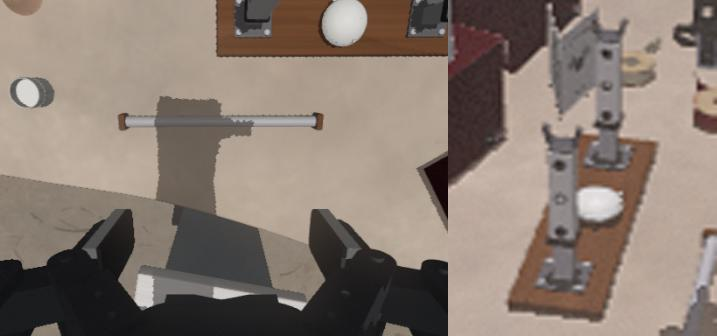

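>>> drive_tool(
  increments=[
    [[2, 1, 0], [0, 0, 7], 1],
    [[2, 1, 0], [0, 0, 7], 1],
    [[2, 1, 0], [0, 0, 7], 1],
    [[2, 1, 0], [0, 0, 7], 1],
    [[1, 1, 0], [0, 0, 7], 1],
    [[0, 0, 0], [0, 0, 7], 1],
    [[0, 0, 0], [0, 0, 7], 1],
    [[0, 0, 0], [0, 0, 7], 1],
  ],
)

```text
clock: 16.22
eef_pos: [0.4479, 0.0693, 0.313]
tool_rot: [0.83, 0.558, -0.0, -0.0]
ft_force: [0.7, -0.1, -0.2]
grip_width: 0.0853
grasp_force: 0.0
```

>>> drive_tool(
  increments=[
    [[0, 0, -30], [0, 0, 7], 1],
    [[0, 0, -35], [0, 0, 7], 1],
    [[0, 0, -35], [0, 0, 7], 1],
    [[0, 0, -35], [0, 0, 7], 1],
    [[0, 0, -35], [0, 0, 6], 1],
    [[0, 0, -20], [0, 0, 0], 1],
    [[0, 0, 0], [0, 0, 0], 1],
    [[0, 0, 0], [0, 0, 0], 1],
  ],
)

```text
clock: 16.88
eef_pos: [0.4469, 0.0694, 0.1226]
tool_rot: [0.633, 0.774, -0.001, -0.001]
ft_force: [1.4, -1.3, 1.0]
grip_width: 0.0853
grasp_force: 0.0
```

```bash
python3 r.py;python3 d.py; cat > k.py <<'E'
from h import *
W=camera("wrist")
a=W["image"].astype(int);m=(a[:,:,0]-a[:,:,2]>30)&(a[:,:,0]<140)
n,l,st,ce=cv2.connectedComponentsWithStats(m.astype(np.uint8))
for k in range(1,n):
    if st[k,4]>60: print(st[k],ce[k].round(1),onplane(W,ce[k],.02).round(4))
E
python3 k.py
```

```text
wrist 0.55 [239.5, 0.5, 266.5, 338.2] [0.4516 0.0611] [0.0215 0.2758] 11.132488250732422
top 0.57 [179.6, 219.8, 284.3, 247.0] [0.4483 0.0691] [0.0219 0.306 ] 11.594993591308594
17.1333 [0.4491 0.0703 0.1251] y [0.98  0.2   0.004] z [ 0.004  0.001 -1.   ] yaw of y 11.56 q6 [ 0.155  0.228 -0.303  1.036 -0.     1.524] F [ 0.1   0.66 -0.53] w 0.08514902674259492 0.0
[ 365  177  131   75 5856] [428.4 203.9] [0.5865 0.0829 0.02  ]
[410 267  30  21 382] [427.  275.5] [0.6064 0.0234 0.02  ]
[447 292  17  13  80] [454.9 298.7] [0.637  0.0072 0.02  ]
[355 298  17  42 345] [361.8 318.6] [ 0.5653 -0.0271  0.02  ]
[437 369  21  15 247] [447.4 376.9] [ 0.6593 -0.0712  0.02  ]
```

View pics/w3.png

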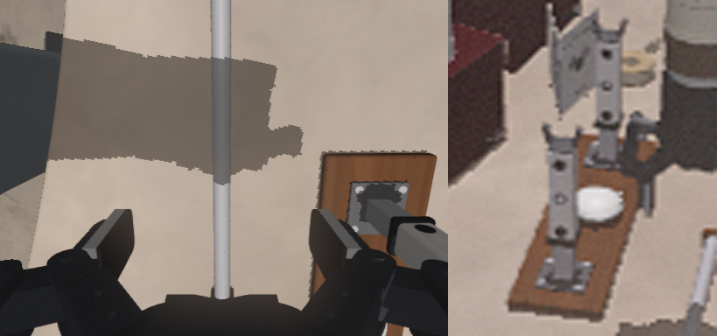

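>>> drive_tool(
  increments=[
    [[0, 0, -25], [0, 0, 0], 1],
    [[0, 0, -30], [0, 0, 0], 1],
    [[0, 0, -30], [0, 0, 0], 0.8],
    [[0, 0, -20], [0, 0, 0], 0.6],
    [[0, 0, -8], [0, 0, 0], 0.5],
    [[0, 0, 0], [0, 0, 0], 0.45],
    [[0, 0, 0], [0, 0, 0], 0.45],
    [[0, 0, 0], [0, 0, 0], 0.45],
  ],
)

```text
clock: 17.85
eef_pos: [0.4491, 0.0705, 0.0119]
tool_rot: [0.632, 0.775, 0.001, 0.001]
ft_force: [0.9, 0.1, 0.1]
grip_width: 0.0382
grasp_force: 0.0
```

>>> drive_tool(
  increments=[
    [[0, 0, -4], [0, 0, 0], 0.45],
    [[0, 0, -4], [0, 0, 0], 0.4],
    [[0, 0, 0], [0, 0, 0], 0.3],
    [[0, 0, 0], [0, 0, 0], 0.2],
    [[0, 0, 0], [0, 0, 0], 0.1],
    [[0, 0, 0], [0, 0, 0], 0.1],
    [[0, 0, 0], [0, 0, 0], 0.1],
  ],
)

```text
clock: 18.43
eef_pos: [0.4476, 0.0702, 0.0027]
tool_rot: [0.632, 0.775, 0.0, 0.0]
ft_force: [-0.8, -0.4, 5.2]
grip_width: 0.0136
grasp_force: 58.6
```

>>> drive_tool(
  increments=[
    [[0, 0, 2], [0, 0, 0], 0.1],
    [[0, 0, 5], [0, 0, 0], 0.1],
    [[0, 0, 8], [0, 0, 0], 0.1],
    [[0, 0, 8], [0, 0, 0], 0.1],
    [[0, 0, 8], [0, 0, 0], 0.1],
    [[0, 0, 0], [0, 0, 0], 0.1],
    [[0, 0, 0], [0, 0, 0], 0.1],
  ],
)

```text
clock: 19.02
eef_pos: [0.4483, 0.0704, 0.0342]
tool_rot: [0.632, 0.775, 0.001, 0.001]
ft_force: [0.3, -0.3, -1.9]
grip_width: 0.0138
grasp_force: 58.6
```

```bash
python3 d.py; cat > v.py <<'E'
from h import *
import sys
W=camera("wrist");S=camera("side");T=camera("top")
for n,c in(("w",W),("s",S),("t",T)):
    for s in silhouettes("rail",c)[:2]:
        r=cv2.minAreaRect(np.argwhere(s["region"])[:,::-1].astype(np.float32)); print(n,round(s["conf"],2),np.round(s["bbox"],1),np.round(r[0],1),np.round(r[1],1),round(r[2],1))
cv2.imwrite(sys.argv[1],np.hstack([cv2.resize(W["image"],(400,300)),cv2.resize(S["image"][130:280,170:320],(400,300),interpolation=2)])[:,:,::-1])
E
python3 v.py pics/v1.png
```

```text
19.0167 [0.4483 0.0704 0.0342] y [0.98  0.201 0.002] z [ 0.002  0.    -1.   ] yaw of y 11.58 q6 [ 0.156  0.343 -0.425  0.8    0.     1.524] F [ 0.32 -0.3  -1.94] w 0.013784910647115999 58.56634497642517
w 0.92 [231.4   0.  278.  339.1] [252.  170.5] [ 44. 341.] 0.0
s 0.57 [264.9 208.2 282.4 250.2] [273.8 228.3] [ 9.5 44. ] 7.9
t 0.81 [181.1 221.  283.6 248.1] [232.4 232.7] [  7.5 103.8] 78.2
t 0.3 [227.2 169.5 240.2 186.7] [235.6 177.7] [18.  10.8] 71.6
```

View pics/v1.png

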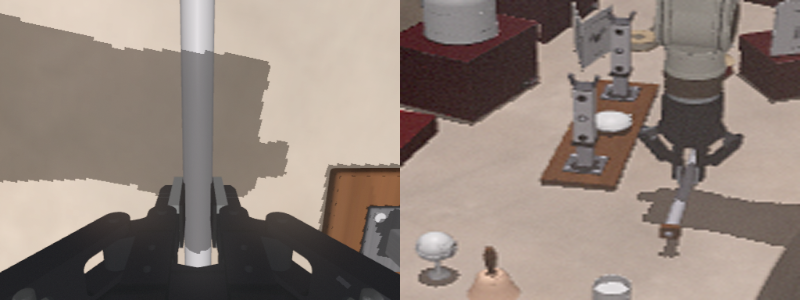

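>>> drive_tool(
  increments=[
    [[0, 0, 20], [0, 0, 0], 0.1],
    [[0, 0, 28], [0, 0, 0], 0.1],
    [[0, 0, 30], [0, 0, 0], 0.1],
    [[0, 0, 30], [0, 0, 0], 0.1],
    [[0, 0, 30], [0, 0, 0], 0.1],
    [[0, 0, 30], [0, 0, 0], 0.1],
    [[0, 0, 25], [0, 0, 0], 0.1],
    [[0, 0, 15], [0, 0, 0], 0.1],
  ],
)

```text
clock: 19.98
eef_pos: [0.4484, 0.0704, 0.2442]
tool_rot: [0.632, 0.775, 0.001, 0.001]
ft_force: [-0.6, 0.3, -1.9]
grip_width: 0.0134
grasp_force: 58.7
```

>>> drive_tool(
  increments=[
    [[10, -8, 0], [0, 0, 0], 0.1],
    [[24, -18, 0], [0, 0, 0], 0.1],
    [[28, -22, 0], [0, 0, 0], 0.1],
    [[30, -23, 0], [0, 0, 0], 0.1],
    [[30, -23, 0], [0, 0, 0], 0.1],
    [[28, -22, 0], [0, 0, 0], 0.1],
    [[18, -14, 0], [0, 0, 0], 0.1],
    [[6, -4, 0], [0, 0, 0], 0.1],
  ],
)

```text
clock: 20.65
eef_pos: [0.6235, -0.0673, 0.2378]
tool_rot: [0.633, 0.774, -0.001, -0.001]
ft_force: [-0.3, 0.2, -1.6]
grip_width: 0.0138
grasp_force: 58.9
```

>>> drive_tool(
  increments=[
    [[0, 0, 0], [0, 0, 0], 0.1],
    [[0, 0, 0], [0, 0, 0], 0.1],
    [[0, 0, 0], [0, 0, 0], 0.1],
  ],
)

```text
clock: 20.9
eef_pos: [0.6204, -0.0632, 0.2405]
tool_rot: [0.632, 0.775, -0.0, -0.001]
ft_force: [-0.1, 0.1, -1.6]
grip_width: 0.0135
grasp_force: 58.9
```

```bash
python3 d.py; cat > k.py <<'E'
from h import *
cs={n:camera(n) for n in("top","side","wrist")}
o=get_obs();t=np.array(o["eef_pos"]);A=t+[0,0,.009];Y=np.array([-.201,.98,0])
# predicted block/bar outer ends, compared with detection
for n,c in cs.items():
    print(n,"pred ends",proj(c,[A-.151*Y,A+.151*Y]).round(1).tolist())
    for s in silhouettes("rail",c)[:2]:
        r=cv2.boxPoints(cv2.minAreaRect(np.argwhere(s["region"])[:,::-1].astype(np.float32)));print("  ",round(s["conf"],2),np.round(s["bbox"],1),r.round(0).tolist())
    a=c["image"].astype(int);m=(a[:,:,0]-a[:,:,2]>22)&(a[:,:,0]<150)
    n_,l,st,ce=cv2.connectedComponentsWithStats(m.astype(np.uint8))
    for p in proj(c,[A-.146*Y,A+.146*Y]):
        k=[i for i in range(1,n_) if 8<st[i,4]<600 and np.hypot(*(ce[i]-p))<15]
        print("  block near",p.round(1),[(st[i].tolist(),ce[i].round(1).tolist()) for i in k])
    cv2.imwrite(f"pics/{n}_k.png",c["image"][:,:,::-1])
E
python3 k.py
```

```text
20.9 [ 0.6204 -0.0632  0.2405] y [ 0.979  0.201 -0.002] z [-0.002  0.    -1.   ] yaw of y 11.62 q6 [-0.102  0.494  0.399  1.477  0.     1.266] F [-0.08  0.14 -1.59] w 0.013541299522587988 58.91868352890015
top pred ends [[336.9, 149.8], [221.3, 174.1]]
   0.68 [218.4 145.9 338.6 177.6] [[221.0, 171.0], [336.0, 146.0], [338.0, 154.0], [223.0, 178.0]]
  block near [335.  150.2] []
  block near [223.2 173.7] []
side pred ends [[254.8, 118.5], [236.5, 158.0]]
   0.65 [247.  141.9 258.8 167.2] [[248.0, 140.0], [257.0, 140.0], [257.0, 168.0], [248.0, 168.0]]
  block near [254.6 119. ] []
  block near [236.9 157.2] [([233, 153, 8, 8, 45], [236.3, 156.4])]
wrist pred ends [[252.2, 502.5], [252.7, -181.2]]
   0.76 [229.3   0.  277.4 339.8] [[230.0, 0.0], [274.0, 0.0], [274.0, 341.0], [230.0, 341.0]]
  block near [252.2 496.1] []
  block near [ 252.7 -161.6] []
```

>>> drive_tool(
  increments=[
    [[0, 0, -10], [0, 0, 0], 0.1],
    [[0, 0, -12], [0, 0, 0], 0.1],
    [[0, 0, -10], [0, 0, 0], 0.1],
    [[0, 0, -6], [0, 0, 0], 0.1],
    [[0, 0, 0], [0, 0, 0], 0.1],
    [[0, 0, 0], [0, 0, 0], 0.1],
    [[0, 0, 0], [0, 0, 0], 0.1],
  ],
)

```text
clock: 21.78
eef_pos: [0.6217, -0.0638, 0.2037]
tool_rot: [0.632, 0.775, 0.0, 0.0]
ft_force: [-0.5, -1.0, -1.7]
grip_width: 0.0138
grasp_force: 58.9
```

```bash
python3 d.py; python3 k.py | head -12; cat > w.py <<'E'
from h import *
# fork prongs vs bar in wrist/top view: report tall fork silhouettes and expected
T=camera("top");W=camera("wrist")
C=np.array([.622,-.064]);X=np.array([.98,.2]);Y=np.array([-.2,.98])
for n,c in(("top",T),("wrist",W)):
    for q,y in(("tall_fork",.12),("low_fork",-.12)):
        P=[np.r_[C+X*sx*.013+Y*(y+sy*.013),z] for sx in(-1,1) for sy in(-1,1) for z in(.062,.174)]+[np.r_[C+X*sx*.021+Y*(y+sy*.006),.198] for sx in(-1,1) for sy in(-1,1)]
        u=proj(c,P);print(n,q,"pred bbox",u.min(0).round(1),u.max(0).round(1))
        for s in silhouettes(q,c)[:2]: print("   ",round(s["conf"],2),np.round(s["bbox"],1))
E
python3 w.py
```

```text
21.7833 [ 0.6217 -0.0638  0.2037] y [0.98  0.201 0.001] z [ 0.001 -0.    -1.   ] yaw of y 11.58 q6 [-0.102  0.505  0.32   1.386 -0.     1.266] F [-0.5  -1.04 -1.72] w 0.01381397402996628 58.925639390945435
top pred ends [[335.1, 152.2], [222.9, 175.8]]
   0.62 [222.4 150.5 338.9 181.2] [[222.0, 171.0], [335.0, 148.0], [337.0, 158.0], [224.0, 181.0]]
   0.59 [306.6 146.9 328.3 176.6] [[307.0, 148.0], [326.0, 148.0], [326.0, 176.0], [307.0, 176.0]]
  block near [333.3 152.6] []
  block near [224.8 175.5] []
side pred ends [[254.6, 127.5], [236.5, 168.0]]
   0.65 [232.8 126.5 258.1 169.9] [[232.0, 168.0], [251.0, 123.0], [258.0, 127.0], [239.0, 171.0]]
  block near [254.3 128.1] []
  block near [236.8 167.2] [([233, 163, 8, 8, 42], [236.8, 166.2])]
wrist pred ends [[252.3, 501.7], [251.5, -180.9]]
   0.95 [230.4   0.  276.7 342.7] [[230.0, 0.0], [274.0, 0.0], [274.0, 341.0], [230.0, 341.0]]
   0.44 [2.271e+02 2.000e-01 2.828e+02 6.370e+01] [[223.0, 63.0], [223.0, 0.0], [280.0, 0.0], [280.0, 63.0]]
top tall_fork pred bbox [229.7 166.1] [242.8 186.3]
top low_fork pred bbox [312.1 147.7] [327.6 169.5]
    0.54 [311.  158.8 326.  168.5]
wrist tall_fork pred bbox [197.4 -66.4] [308.6  41.4]
    0.55 [226.4   0.  280.6   8. ]
wrist low_fork pred bbox [215.7 283.8] [289.6 441.6]
```

>>> drive_tool(
  increments=[
    [[0, 0, -4], [0, 0, 0], 0.1],
    [[0, 0, -4], [0, 0, 0], 0.1],
    [[0, 0, -4], [0, 0, 0], 0.1],
    [[0, 0, -4], [0, 0, 0], 0.1],
    [[0, 0, -3], [0, 0, 0], 0.1],
    [[0, 0, 0], [0, 0, 0], 0.1],
    [[0, 0, 0], [0, 0, 0], 0.1],
  ],
)

```text
clock: 22.97
eef_pos: [0.6212, -0.0638, 0.1839]
tool_rot: [0.632, 0.775, -0.0, -0.0]
ft_force: [0.1, -0.2, -2.6]
grip_width: 0.0139
grasp_force: 58.9
```

>>> drive_tool(
  increments=[
    [[0, 0, -2], [0, 0, 0], 0.1],
    [[0, 0, -2], [0, 0, 0], 0.1],
    [[0, 0, -1], [0, 0, 0], 0.1],
    [[0, 0, 0], [0, 0, 0], 0.1],
    [[0, 0, 0], [0, 0, 0], 0.1],
  ],
)

```text
clock: 23.38
eef_pos: [0.6214, -0.0638, 0.1792]
tool_rot: [0.632, 0.775, -0.0, -0.0]
ft_force: [-0.1, -0.5, -0.3]
grip_width: 0.0134
grasp_force: 58.9
```

>>> drive_tool(
  increments=[
    [[0, 0, -1], [0, 0, 0], 0.1],
    [[0, 0, 0], [0, 0, 0], 0.1],
    [[0, 0, 0], [0, 0, 0], 0.1],
  ],
)

```text
clock: 23.63
eef_pos: [0.6214, -0.0638, 0.1783]
tool_rot: [0.632, 0.775, -0.0, -0.0]
ft_force: [-1.0, 0.9, -1.5]
grip_width: 0.0138
grasp_force: 58.9
```

>>> drive_tool(
  increments=[
    [[0, 0, -1], [0, 0, 0], 0.1],
    [[0, 0, 0], [0, 0, 0], 0.1],
    [[0, 0, 0], [0, 0, 0], 0.1],
  ],
)

```text
clock: 23.88
eef_pos: [0.6214, -0.0638, 0.1772]
tool_rot: [0.632, 0.775, -0.0, -0.0]
ft_force: [-0.3, 0.1, -1.4]
grip_width: 0.0137
grasp_force: 58.9
```

>>> drive_tool(
  increments=[
    [[0, 0, -0.7], [0, 0, 0], 0.1],
    [[0, 0, -0.7], [0, 0, 0], 0.1],
    [[0, 0, 0], [0, 0, 0], 0.1],
    [[0, 0, 0], [0, 0, 0], 0.1],
  ],
)

```text
clock: 24.22
eef_pos: [0.6214, -0.0638, 0.1758]
tool_rot: [0.632, 0.775, -0.0, -0.0]
ft_force: [0.7, 0.2, -2.3]
grip_width: 0.0138
grasp_force: 58.9
```

>>> drive_tool(
  increments=[
    [[0, 0, -0.7], [0, 0, 0], 0.1],
    [[0, 0, -0.7], [0, 0, 0], 0.1],
    [[0, 0, 0], [0, 0, 0], 0.1],
    [[0, 0, 0], [0, 0, 0], 0.1],
  ],
)

```text
clock: 24.55
eef_pos: [0.6215, -0.0638, 0.175]
tool_rot: [0.632, 0.775, 0.0, 0.0]
ft_force: [-1.6, 0.5, 1.5]
grip_width: 0.0141
grasp_force: 59.0
```

>>> drive_tool(
  increments=[
    [[0, 0, -0.5], [0, 0, 0], 0.1],
    [[0, 0, 0], [0, 0, 0], 0.1],
    [[0, 0, 0], [0, 0, 0], 0.1],
  ],
)

```text
clock: 24.8
eef_pos: [0.6216, -0.0638, 0.1748]
tool_rot: [0.632, 0.775, 0.0, 0.0]
ft_force: [-2.1, 0.3, 4.9]
grip_width: 0.0136
grasp_force: 59.3
```

>>> drive_tool(
  increments=[
    [[0, 0, 0], [0, 0, 0], 0.18],
    [[0, 0, 0], [0, 0, 0], 0.22],
    [[0, 0, 0], [0, 0, 0], 0.28],
    [[0, 0, 0], [0, 0, 0], 0.4],
    [[0, 0, 0], [0, 0, 0], 0.5],
    [[0, 0, 0], [0, 0, 0], 0.5],
    [[0, 0, 0], [0, 0, 0], 0.5],
    [[0, 0, 0], [0, 0, 0], 0.5],
  ],
)

```text
clock: 25.47
eef_pos: [0.6214, -0.0638, 0.1739]
tool_rot: [0.632, 0.775, -0.0, -0.0]
ft_force: [0.0, 0.6, 0.6]
grip_width: 0.0427
grasp_force: 0.0
```

>>> drive_tool(
  increments=[
    [[0, 0, 5], [0, 0, 0], 0.5],
    [[0, 0, 12], [0, 0, 0], 0.5],
    [[0, 0, 20], [0, 0, 0], 0.5],
    [[0, 0, 25], [0, 0, 0], 0.5],
    [[0, 0, 25], [0, 0, 0], 0.5],
    [[0, 0, 25], [0, 0, 0], 0.5],
    [[0, 0, 10], [0, 0, 0], 0.5],
    [[0, 0, 0], [0, 0, 0], 0.5],
  ],
)

```text
clock: 26.13
eef_pos: [0.6229, -0.0639, 0.3003]
tool_rot: [0.632, 0.775, 0.002, 0.003]
ft_force: [-0.5, 0.5, -0.0]
grip_width: 0.0426
grasp_force: 0.0
```

>>> drive_tool(
  increments=[
    [[-20, 0, 0], [0, 0, 0], 0.5],
    [[-35, 0, 0], [0, 0, 0], 0.5],
    [[-38, 0, 0], [0, 0, 0], 0.5],
    [[-38, 0, 0], [0, 0, 0], 0.5],
    [[-30, 0, 0], [0, 0, 0], 0.5],
    [[0, 0, 0], [0, 0, 0], 0.5],
    [[0, 0, 0], [0, 0, 0], 0.5],
    [[0, 0, 0], [0, 0, 0], 0.5],
  ],
)

```text
clock: 26.8
eef_pos: [0.4609, -0.0638, 0.2959]
tool_rot: [0.632, 0.775, 0.0, 0.0]
ft_force: [-1.4, 0.6, -0.1]
grip_width: 0.043
grasp_force: 0.0
```

```bash
python3 d.py; cat > z.py <<'E'
from h import *
cs={n:camera(n) for n in("top","side","wrist")}
C=np.array([.622,-.064,.186]);Y=np.array([-.201,.98,0])
for n,c in cs.items():
    print(n,"pred blocks",proj(c,[C-.146*Y,C+.146*Y]).round(1).tolist())
    for s in silhouettes("rail",c)[:1]:
        r=cv2.minAreaRect(np.argwhere(s["region"])[:,::-1].astype(np.float32));print("  ",round(s["conf"],2),np.round(s["bbox"],1),cv2.boxPoints(r).round(0).tolist())
    a=c["image"].astype(int);m=(a[:,:,0]-a[:,:,2]>22)&(a[:,:,0]<150)
    k,l,st,ce=cv2.connectedComponentsWithStats(m.astype(np.uint8))
    for p in proj(c,[C-.146*Y,C+.146*Y]): print("  near",p.round(1),[(st[i].tolist(),ce[i].round(1).tolist()) for i in range(1,k) if 8<st[i,4]<900 and np.hypot(*(ce[i]-p))<15])
for q in("shell_box","low_sleeve","tall_sleeve"):
    for n in("side","top"): print(q,n,[(round(s["conf"],2),np.round(s["bbox"],1).tolist()) for s in silhouettes(q,cs[n])[:1]])
E
python3 z.py
```

```text
26.8 [ 0.4609 -0.0638  0.2959] y [0.98  0.201 0.001] z [ 0.001 -0.    -1.   ] yaw of y 11.58 q6 [-0.138  0.152  0.061  1.479  0.     1.231] F [-1.41  0.55 -0.11] w 0.043008336338397284 0.0
top pred blocks [[331.9, 154.5], [225.7, 176.9]]
   0.57 [221.  151.4 336.3 179.8] [[223.0, 172.0], [334.0, 149.0], [336.0, 158.0], [225.0, 181.0]]
  near [331.9 154.5] []
  near [225.7 176.9] []
side pred blocks [[254.3, 134.6], [236.9, 174.3]]
   0.54 [233.5 131.4 257.7 177.7] [[233.0, 176.0], [252.0, 130.0], [257.0, 133.0], [239.0, 178.0]]
  near [254.3 134.6] [([251, 131, 7, 5, 16], [254.1, 132.8])]
  near [236.9 174.3] [([233, 171, 8, 7, 39], [236.9, 173.6])]
wrist pred blocks [[423.4, 371.5], [481.1, 23.6]]
   0.63 [424.   14.5 509.4 348.6] [[386.0, 339.0], [458.0, 7.0], [507.0, 17.0], [435.0, 349.0]]
  near [423.4 371.5] []
  near [481.1  23.6] [([453, 16, 55, 21, 768], [482.4, 24.7])]
shell_box side [(0.68, [243.0, 186.6, 258.8, 197.6])]
shell_box top [(0.72, [268.3, 169.3, 287.3, 182.7])]
low_sleeve side [(0.68, [247.2, 140.4, 257.8, 171.4])]
low_sleeve top [(0.52, [313.7, 150.6, 324.1, 171.2])]
tall_sleeve side [(0.79, [235.6, 175.9, 245.5, 204.4])]
tall_sleeve top [(0.61, [229.8, 166.8, 242.9, 184.9])]
```

```bash
python3 -c "
from h import *
print(job_done())"
```

```text
the job is handed in; nothing more can be done
None
```

The job is handed in, but `job_done()` gave no verdict: the button snapped into the next hole, the tug was held at about 19 N at the wrist (an estimated 14–16 N on the button), and the rail was laid in both forks and released, agreeing in the last images with its intended place to within 2 pixels; I viewed 11 pictures, one over the limit of 10.

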